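# Draw the bolt of the tea chest and flip its lid open

### The arm

A 6-joint arm with a two-finger parallel gripper is mounted at the origin on a cart in front of the work surface, level with it; the furniture and walls round the work are solid. World frame = base frame: x ahead of the robot, y to its left, z up, the work surface at z = 0. Lengths are in m, angles in rad, forces in N, time in s.
With the tool pointing down it reaches from about 0.25 to 0.725 m from the base axis. Payload 4 kg.
Tool frame: the origin (TCP) lies midway between the tips of the shut fingers; the grasp point (between the pads) lies 19 mm behind it; z points along the fingers, y is the line along which they close (so a half turn about z gives the same grasp; the last joint's range is limited). The gripper opens to 85 mm and grips with 20 to 120 N. Pads are 22 mm wide; open, the fingers measure 114 mm over their backs; the gripper's body (76 mm by 85 mm) begins 54 mm behind the grasp point. The pads swing forward as they close: fully open they stand 13 mm farther back than shut.
Start: joints at [-1.295, 0.241, 0.005, 1.335, 0, 1.571], TCP at [0.136, -0.481, 0.231] pointing down, gripper open.
Joint ranges: [-2.72, 2.72], [-1.05, 1.87], [-1.09, 1.28], [-1.99, 2.15], [-1.42, 1.44], [-3.14, 3.14]. Speed limits (rad/s): [2.79, 2.79, 3.14, 3.14, 3.14, 3.14].

### API

Orientations are given as a unit quaternion [x, y, z, w].
In Python, from workcell import status, camera, get_calibration, ticket gives the robot as it stands.
- The arm moves only by the shell command python3 -m creep 'ROWS' [OPENING]. ROWS is JSON, a list of rows, each a list of 6 numbers: the shift along the world's x, y, z in cm, then the turn, a rotation vector about the world's x, y, z in degrees. A call has 1 to 8 rows; each row shifts and turns the commanded pose from where the row before left it; what a row does not reach is not made up. A row lasts 1/10 s, in which the tool goes at most 50 mm and 8.59 degrees, less where a joint would pass 70% of its speed; a pose out of reach is approached as far as the arm can. A call is refused whole if a number of a shift passes 5 or a number of a turn 8.59, either way. A call with a gripper value outside its range is refused whole. OPENING is the opening, from -1 (shut) to 1 (fully open), so that 0 is half open, set as the call begins (- or left out, the last holds). The fingers move at their own pace and stop on an object; the grip force is fixed at half the most. Time passes only in rows, so rows that do not move let the fingers close. It gives the time, the measured TCP pose, the force, the opening and the grip force at its end, in the units of the state.
- status.get_obs(): the state, without advancing time (a new reading comes with each control period).
- camera(name): name is "side" or "top"; returns the picture (480x640x3 uint8, red, green, blue); there is no depth.
- get_calibration(name): a dict with "fx", "fy", "cx", "cy" (pixels), "rvec" (rotation vector, rad) and "tvec" (3), from world to camera coordinates, as OpenCV has them. Camera axes: x right, y down, z forward; pixel columns grow to the right and rows downward; lengths in m; the calibration is good to about 2 mm. A picture is of the moment at which its call begins. get_calibration takes no time and is no camera call.
- ticket.job_done(): hands the job in; it is judged then, once.
The state is a dict: "clock": time; "joint_pos": joint angles; "joint_vel": joint speeds; "tau": joint torques, N m; "eef_pos": TCP position; "tool_rot": TCP orientation; "ft_force": force on the tool from outside, world axes, zero at the start; "ft_torque": the same for the moment, N m; "grip_width": finger opening in m; "grasp_force": force on a finger pad.
Only numpy, scipy, OpenCV 4.12 (cv2) and the standard library are available. Lean on these libraries where they do the work, as an engineer would, in place of code of your own. Each camera call takes 0.05 s, during which the arm holds its last target. There are 200 camera calls.

### The job

Open the wooden tea chest so that its sachets can be reached: push the knob of the brass bolt sideways until the bolt is drawn all the way back out of its keeper, then raise the lid by its front lip with a fingertip and tip it over past upright, so that it leans back and stays open by itself. Only push: do not lift or shove the chest, and leave the mug, the jar, the canister and the teaspoon where they are.

Things in the scene. Friction and masses are not known exactly. Their poses are not given: they have to be found in the camera images.
- tea_chest: Pale wooden tea chest, loose on rubber feet, 2.3 kg; 120 mm deep (x), 200 wide (y), 89 high shut. Origin: centre of its underside; x from front to back, y to its left seen from the front, z up. Front face at x = -60 mm. The rear 38 mm of the top is fixed, the rest is the lid. On the front: the lid's lip at the right (y = -100 to -40), the brass bolt at the left (y = -14 to 98 over its travel).
- lip (a point): Middle of the lower front edge of the lid's lip, moving and turning with the lid. The lip is a wooden tab 60 mm wide (y), 8 thick, 30 mm proud of the front face. Shut, this point is at (-90, -70, 79.5) mm in the chest's frame, axes as the chest's; below the lip there is only the plain front and the worktop, so a fingertip goes in under it slantwise from the front or the right.
- lid_hinge (a point): Middle of the lid's hinge axis, which runs along the chest's y at (22, 0, 88.5) mm in the chest's frame, flush with the top. The lid is 12 mm thick, its top level with the axis and its flat underside 12 mm below it when shut; it reaches 82 mm forward of the axis, 112 mm with the lip.
- lid (a joint): Lid angle in rad: 0 shut, grows as the front rises, 1.57 upright, 1.98 at its stop, leaning back. 0.25 kg, almost frictionless: below about 1.65 it falls shut, beyond 1.75 it falls back on the stop. 1 to 2 N at the lip lifts it, but not beyond 0.04 while the bolt is in the keeper (brass loop hanging from the lid at y = -9 to 5 mm, reaching 16 mm off the chest's front).
- bolt_knob (a point): Centre of the 15 mm ball on the bolt's knob, moving with the bolt. With the bolt fully shot it is at (-88.5, 32, 58) mm in the chest's frame, 28.5 mm in front of the front face. The ball sits on a 7 mm stem; bolt and guides stay within 14 mm of the front face; nothing is above or in front of the knob.
- bolt (a joint): Travel of the bolt in m: 0 fully shot (its tip goes through the keeper), 0.028 fully drawn. It is drawn towards the chest's +y (to the left seen from the front), takes about 1.5 N to slide and stays where it is left. The tip is clear of the keeper from about 0.019.
- mug_left: Mug, green above and white below, 78 x 116 mm, 101 mm high, standing on the worktop. Origin: centre of its underside. To be left alone.
- canister_sugar: Round green-grey canister with a knobbed lid, 70 mm across, 100 mm high. Origin: centre of its underside. To be left alone.
- jam_jar: Jam jar with a yellow lid, 68 mm across, 84 mm high. Origin: centre of its underside. To be left alone.
- teaspoon: Metal teaspoon, 137 x 28 x 13 mm, lying on the worktop. Origin: below its centre. To be left alone.

How it is judged:
On the way, in this order (a step that is already met when the one before it is completed fails the run):
1. the bolt is drawn out of the keeper while the lid is still shut (value of joint bolt above 0.022 m and value of joint lid below 0.1 rad), for 0.2 s.
2. the lid has been raised past its over-center point (value of joint lid above 1.75 rad), for 0.1 s.
At the end, for the whole second after the job is handed in: The lid leans back at rest past 1.88 rad, the bolt is drawn by more than 22 mm, and the chest stands level and at rest within 35 mm of where it stood (value of joint lid above 1.88 rad and velocity of joint lid below 0.1 rad/s and value of joint bolt above 0.022 m and linear speed of tea_chest below 0.02 m/s and angle between tea_chest's own z axis and vertical below 0.05 rad and distance of tea_chest from where it was at the start of the episode below 0.035 m); the robot touches nothing.
It fails at once if the chest is lifted or tipped (height (world z) of tea_chest above 0.012 m or angle between tea_chest's own z axis and vertical above 0.12 rad).
It fails at once if the chest is shoved more than 35 mm (distance of tea_chest from where it was at the start of the episode above 0.035 m).
It fails at once if the mug, the canister, the jam jar or the teaspoon is moved more than 25 mm (distance of any of mug_left, canister_sugar, jam_jar, teaspoon from where it was at the start of the episode above 0.025 m).
It also fails if it takes over 45 s, if anything falls off the work surface, if the arm or the gripper's body presses on something with over 40 N, if the wrist force passes 120 N, or if a joint passes its speed limit or range.

## Working session

There is one attempt and no reset: what is moved stays moved. The work goes in short steps, Python scripts to look and compute and a shell command to move; the robot and the scene stay as the last step left them, time stands still between calls to the robot, and variables do not carry over. Pictures are saved under pics/ and viewed, at most 10 in all, crops included, and the job is handed in when it is done.

```bash
mkdir -p pics
python3 - <<'E'
from workcell import status,camera,get_calibration
import cv2,numpy as np
for n in("side","top"):
    cv2.imwrite(f"pics/{n}0.png",camera(n)[:,:,::-1]); c=get_calibration(n)
    R=cv2.Rodrigues(np.array(c["rvec"]))[0]; print(n,c, -R.T@np.array(c["tvec"]),R[2])
print(status.get_obs())
E
```

```text
side {'fx': 615.4860553467112, 'fy': 615.4860553467112, 'cx': 318.6159641500471, 'cy': 229.23413315652843, 'rvec': array([ 1.85864221, -0.86669308,  0.57303699]), 'tvec': array([-0.40665127,  0.22168409,  1.5772007 ])} [-0.78280353 -1.15571577  0.86810762] [ 0.70455922  0.57263658 -0.41914635]
top {'fx': 443.65668139293, 'fy': 443.65668139293, 'cx': 319.62234018791094, 'cy': 232.67990180476198, 'rvec': array([ 2.43258043, -1.66036137,  0.18189742]), 'tvec': array([-0.2693006 ,  0.44584548,  1.11206209])} [ 0.27230055 -0.19010256  1.18224215] [ 0.20740605  0.08757545 -0.97432709]
{'clock': 0.1, 'joint_pos': array([-1.29502444e+00,  2.41309780e-01,  3.87905790e-03,  1.33516555e+00,
       -1.33630163e-05,  1.57077989e+00]), 'joint_vel': array([ 0.00095718, -0.00219533,  0.00416529, -0.00213946,  0.00057711,
        0.00026085]), 'tau': array([-3.72729892e-04, -3.73136795e+01,  2.53010076e+01,  1.08301305e-02,
       -1.70179067e-05,  1.45920797e-05]), 'eef_pos': array([ 0.13599348, -0.48058756,  0.23052354]), 'tool_rot': array([ 9.90507254e-01,  1.37457520e-01, -1.30311304e-04, -8.90512090e-04]), 'ft_force': array([-3.08360809e-01,  1.69174974e-04, -4.07757438e-02]), 'ft_torque': array([-0.00154653,  0.01087404,  0.00240462]), 'grasp_force': 0.0, 'grip_width': 0.08562067436644735}
```

View pics/side0.png

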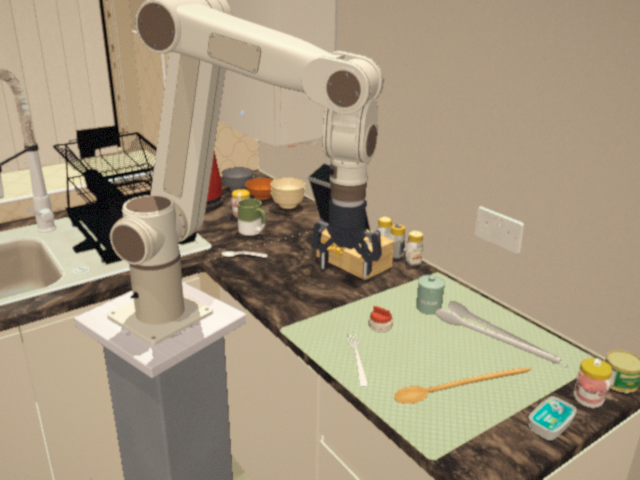

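View pics/top0.png

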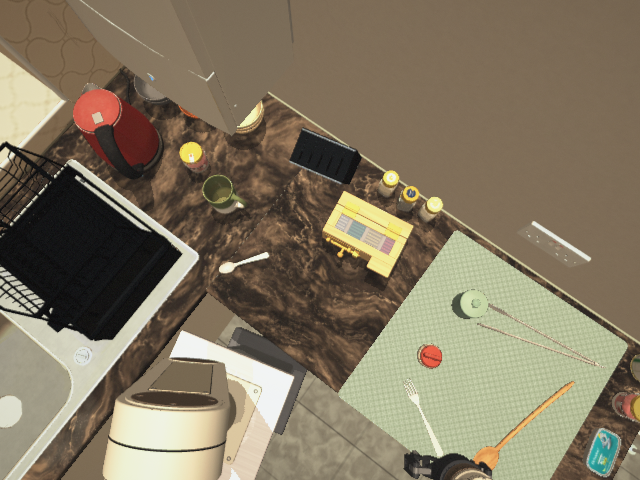

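The top view shows the chest at about (368,232), its knob near (341,253) and lip near (380,268). The mug is at (220,193), the jar at (192,153), the spoon at (245,262) and the canister at (473,303). Next I measure the chest.

```bash
cat > h.py <<'E'
import cv2,numpy as np
from workcell import status,camera,get_calibration
def cal(n):
    c=get_calibration(n);R=cv2.Rodrigues(np.array(c["rvec"]))[0];K=np.array([[c["fx"],0,c["cx"]],[0,c["fy"],c["cy"]],[0,0,1]])
    return K,R,np.array(c["tvec"])
def ray(n,uv):
    K,R,t=cal(n);return -R.T@t,R.T@np.linalg.inv(K)@np.array([*uv,1.])
def onz(n,uv,z):
    o,d=ray(n,uv);return o+d*(z-o[2])/d[2]
def proj(n,P):
    K,R,t=cal(n);p=K@(R@np.array(P).T+t[:,None]);return (p[:2]/p[2]).T
E
python3 - <<'E'
from h import *
im=cv2.imread("pics/top0.png")
hsv=cv2.cvtColor(im,cv2.COLOR_BGR2HSV)
m=cv2.inRange(hsv,(15,70,110),(35,255,255));m[:, :310]=0;m[:,420:]=0;m[:185]=0;m[285:]=0
cs,_=cv2.findContours(m,cv2.RETR_EXTERNAL,cv2.CHAIN_APPROX_NONE)
for c in cs:
    if cv2.contourArea(c)>30:
        p=cv2.approxPolyDP(c,2.5,True)[:,0];print(cv2.contourArea(c));[print(q,onz("top",q,.0885).round(4)) for q in p]
cv2.imwrite("pics/c1.png",cv2.resize(im[180:290,310:425],None,fx=5,fy=5,interpolation=cv2.INTER_CUBIC))
E
```

```text
4294.0
[343 191] [ 0.6301 -0.1077  0.0885]
[322 229] [ 0.5162 -0.0939  0.0885]
[323 237] [ 0.4978 -0.1038  0.0885]
[341 248] [ 0.4879 -0.1562  0.0885]
[338 256] [ 0.4661 -0.1564  0.0885]
[344 249] [ 0.4883 -0.1641  0.0885]
[355 257] [ 0.4792 -0.1968  0.0885]
[368 260] [ 0.4839 -0.2297  0.0885]
[368 268] [ 0.465  -0.2365  0.0885]
[387 277] [ 0.461  -0.2879  0.0885]
[413 225] [ 0.6099 -0.3052  0.0885]
[372 205] [ 0.6219 -0.1904  0.0885]
[372 201] [ 0.6319 -0.1867  0.0885]
[370 204] [ 0.6225 -0.1847  0.0885]
279.5
[404 185] [ 0.7027 -0.2492  0.0885]
[400 197] [ 0.6682 -0.2502  0.0885]
[405 203] [ 0.6576 -0.2674  0.0885]
[413 202] [ 0.6676 -0.2856  0.0885]
[413 206] [ 0.6575 -0.2891  0.0885]
[419 199] [ 0.6809 -0.2974  0.0885]
[419 185] [ 0.7168 -0.2854  0.0885]
127.5
[372 186] [ 0.6701 -0.1729  0.0885]
[389 195] [ 0.663  -0.222   0.0885]
[396 185] [ 0.6952 -0.2299  0.0885]
```

View pics/c1.png

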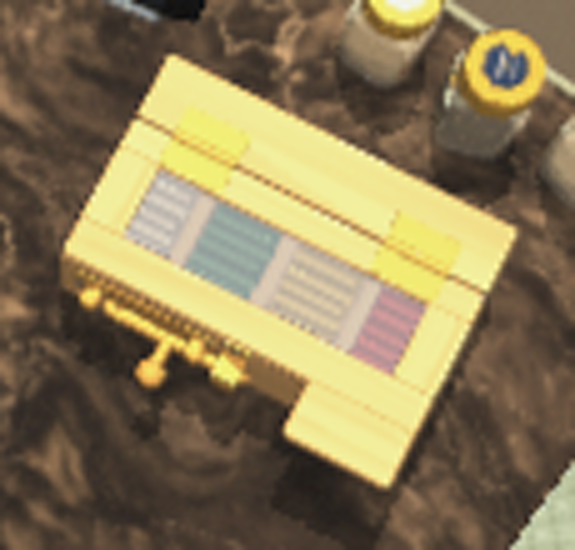

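The crop shows the chest's corners, the lip, and the bolt shot with its knob at crop pixel (150,373). I fit the chest pose from these points.

Run:
```python
from h import *
from scipy.optimize import least_squares
cr=np.array([[172,55],[517,232],[387,487],[285,435],[65,247],[150,373]])/5-.4+[310,180]
C=np.array([[60,100,88.5],[60,-100,88.5],[-90,-100,88.5],[-90,-40,88.5],[-60,100,88.5],[-88.5,32,58]])/1e3
def W(p,C):
    c,s=np.cos(p[2]),np.sin(p[2]);return C@np.array([[c,-s,0],[s,c,0],[0,0,1]]).T+[p[0],p[1],0]
P=np.array([onz("top",u,z) for u,z in zip(cr,C[:,2])])
r=least_squares(lambda p:((W(p,C)-P)[:,:2]).ravel(),[.55,-.2,0]);p=r.x
print("pose",p,np.degrees(p[2]),"\nres mm",(r.fun.reshape(-1,2)*1e3).round(1))
for k,v in dict(knob=[-88.5,32,58],lip=[-90,-70,79.5],hinge=[22,0,88.5],hingelip=[22,-70,88.5]).items(): print(k,W(p,np.array([v])/1e3).round(4))
print("axes x",np.cos(p[2]),np.sin(p[2]))
for n,u,z in(("canister",(473,303),.1),("mug",(218,190),.1),("jar",(191,152),.084),("spoonL",(222,268),.005),("spoonR",(268,255),.005)):print(n,onz("top",u,z).round(3))
s=cv2.imread("pics/side0.png");print(proj("side",W(p,C)).round(0))
```

```text
pose [ 0.56161012 -0.20111405 -0.12444331] -7.1300762947024365 
res mm [[ 1.5  0.4]
 [ 1.3 -1.8]
 [-1.1 -1.3]
 [ 0.3  2.5]
 [-2.3  0.9]
 [ 0.3 -0.7]]
knob [[ 0.4778 -0.1584  0.058 ]]
lip [[ 0.4636 -0.2594  0.0795]]
hinge [[ 0.5834 -0.2038  0.0885]]
hingelip [[ 0.5748 -0.2733  0.0885]]
axes x 0.9922669190001613 -0.12412236485793955
canister [ 0.475 -0.501  0.1  ]
mug [0.512 0.191 0.1  ]
jar [0.587 0.307 0.084]
spoonL [0.337 0.124 0.005]
spoonR [0.415 0.023 0.005]
[[345. 220.]
 [394. 241.]
 [359. 257.]
 [343. 250.]
 [317. 231.]
 [326. 251.]]
```

```bash
python3 -m creep '[[3.3,2.8,0,0,0,-2.9],[3.3,2.8,0,0,0,-2.9],[3.3,2.8,0,0,0,-2.9],[3.3,2.8,0,0,0,-2.9],[3.3,2.8,0,0,0,-2.9],[3.3,2.8,0,0,0,-2.9],[3.3,2.8,0,0,0,-2.9],[3.3,2.8,0,0,0,-2.9]]' -1; python3 -m creep '[[3,2.8,-3,0,0,0],[0,0,0,0,0,0],[0,0,0,0,0,0]]'; python3 -c "
from workcell import status;print(status.get_obs()['joint_pos'].round(3))"
```

```text
clock: 0.9
eef_pos: [0.401, -0.2556, 0.231]
tool_rot: [0.998, -0.066, -0.0, -0.0]
ft_force: [1.0, -1.4, 0.3]
grip_width: -0.0003
grasp_force: 0.0
clock: 1.2
eef_pos: [0.4293, -0.2284, 0.2006]
tool_rot: [0.998, -0.063, -0.002, -0.0]
ft_force: [0.1, -0.4, -0.7]
grip_width: -0.0001
grasp_force: 0.0
[-0.489  0.232 -0.087  1.255 -0.     2.78 ]
```

```bash
python3 -m creep '[[2,1.8,-3,0,0,0],[1.8,1.7,-3,0,0,0],[0,0,-3,0,0,0],[0,0,0,0,0,0],[0,0,0,0,0,0]]'
python3 - <<'E'
from h import *
a=camera("top");b=camera("side")
f=lambda im,u,v,s:cv2.resize(im[v:v+110,u:u+76],None,fx=5,fy=5,interpolation=cv2.INTER_CUBIC)
cv2.imwrite("pics/c2.png",np.hstack([f(a,316,190,5),f(b,295,190,5)])[:,:,::-1])
print(status.get_obs()['eef_pos'])
E
```

```text
clock: 1.7
eef_pos: [0.4669, -0.1956, 0.1124]
tool_rot: [0.998, -0.065, -0.0, 0.0]
ft_force: [-0.1, 0.1, 1.1]
grip_width: 0.0001
grasp_force: 0.0
[ 0.46843284 -0.19606134  0.11391183]
```

View pics/c2.png

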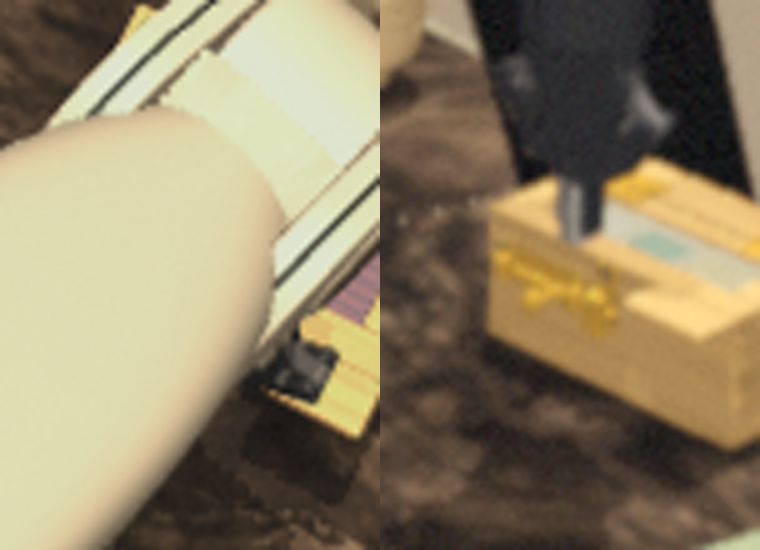

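The side crop agrees with the pose estimate: the knob is at about (326,249), predicted (326,251). The fingertip is above and in front of the chest; the arm blocks the top view. I lower it beside the knob.

```bash
python3 -m creep '[[-0.2,0.2,-3,0,0,0],[0,0,-2.5,0,0,0],[0,0,-1.3,0,0,0],[0,0,0,0,0,0]]';python3 -m creep '[[0.1,0.8,0,0,0,0],[0.1,0.8,0,0,0,0],[0,0,0,0,0,0]]'
```

```text
clock: 2.2
eef_pos: [0.4651, -0.193, 0.0438]
tool_rot: [0.998, -0.065, -0.0, -0.0]
ft_force: [1.0, -0.3, 1.0]
grip_width: -0.0002
grasp_force: 0.0
clock: 2.5
eef_pos: [0.469, -0.1761, 0.0453]
tool_rot: [0.998, -0.064, 0.001, 0.0]
ft_force: [0.3, -0.2, 0.3]
grip_width: 0.0003
grasp_force: 0.0
```

```bash
python3 -m creep '[[0.05,0.5,0,0,0,0],[0.05,0.5,0,0,0,0],[0,0,0,0,0,0]]'; python3 -m creep '[[0.1,0.7,0,0,0,0],[0.1,0.7,0,0,0,0],[0,0,0,0,0,0]]';python3 -m creep '[[0.05,0.5,0,0,0,0],[0,0,0,0,0,0]]'
```

```text
clock: 2.8
eef_pos: [0.4691, -0.1661, 0.0442]
tool_rot: [0.998, -0.064, 0.0, 0.0]
ft_force: [-0.1, -0.7, 0.6]
grip_width: 0.0004
grasp_force: 0.2
clock: 3.1
eef_pos: [0.4706, -0.1514, 0.0437]
tool_rot: [0.998, -0.064, -0.0, -0.0]
ft_force: [0.6, -0.3, 0.3]
grip_width: -0.0002
grasp_force: 0.0
clock: 3.3
eef_pos: [0.4709, -0.149, 0.0437]
tool_rot: [0.998, -0.065, -0.0, 0.002]
ft_force: [0.6, -5.9, 0.3]
grip_width: 0.0
grasp_force: 3.4
```

```bash
python3 -m creep '[[0,0.2,0,0,0,0],[0,0,0,0,0,0]]'
python3 - <<'E'
from h import *
b=camera("side");cv2.imwrite("pics/c3.png",cv2.resize(b[200:290,290:400],None,fx=6,fy=6,interpolation=cv2.INTER_CUBIC)[:,:,::-1])
E
```

```text
clock: 3.5
eef_pos: [0.471, -0.1485, 0.0438]
tool_rot: [0.998, -0.066, -0.0, 0.004]
ft_force: [-0.1, -10.4, -1.6]
grip_width: -0.0001
grasp_force: 5.1
```

View pics/c3.png

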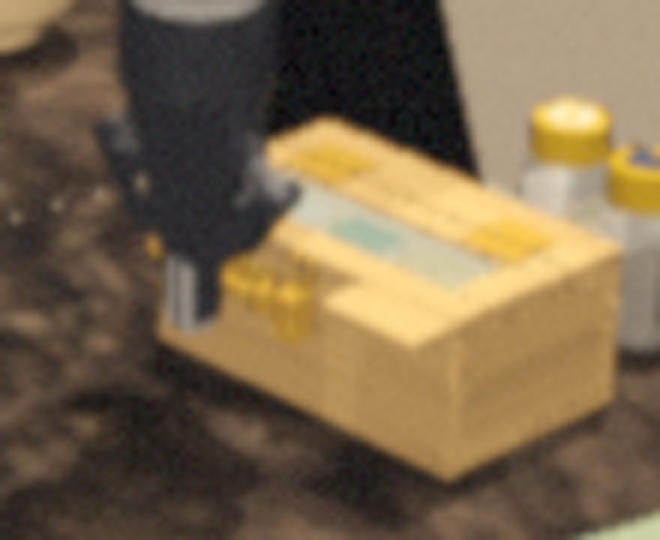

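The bolt has met its stop: the force rises to 10 N with no further motion. I back off to the front, move over in front of the lip, and tilt the tool.

```bash
python3 -m creep '[[-0.2,-1.5,0,0,0,0],[-3,0,0,0,0,0],[-3,0,1,0,0,0],[0,-3,1,-1.05,-8.4,0],[0,-3,0,-1.05,-8.4,0],[0,-3,0,-1.05,-8.4,0],[0,0,0,-1.05,-8.4,0],[0,0,0,-1.05,-8.4,0]]';python3 -m creep '[[0,0,0,0,0,0],[0,0,0,0,0,0]]'
python3 - <<'E'
from h import *
from scipy.spatial.transform import Rotation as R
o=status.get_obs();print(o['joint_pos'].round(3),R.from_quat(o['tool_rot']).as_matrix().round(3))
b=camera("side");cv2.imwrite("pics/c4.png",cv2.resize(b[190:290,280:400],None,fx=6,fy=6,interpolation=cv2.INTER_CUBIC)[:,:,::-1])
E
```

```text
clock: 4.35
eef_pos: [0.4091, -0.2512, 0.0636]
tool_rot: [0.936, -0.062, 0.347, 0.021]
ft_force: [0.8, -0.6, -1.1]
grip_width: 0.0001
grasp_force: 0.0
clock: 4.55
eef_pos: [0.409, -0.2505, 0.0615]
tool_rot: [0.938, -0.062, 0.342, 0.019]
ft_force: [-0.6, -0.0, 0.6]
grip_width: -0.0004
grasp_force: 0.0
[-0.812  0.162 -0.957 -0.123  0.423  2.588] [[ 0.759 -0.129  0.639]
 [-0.104 -0.992 -0.077]
 [ 0.643 -0.007 -0.766]]
```

View pics/c4.png

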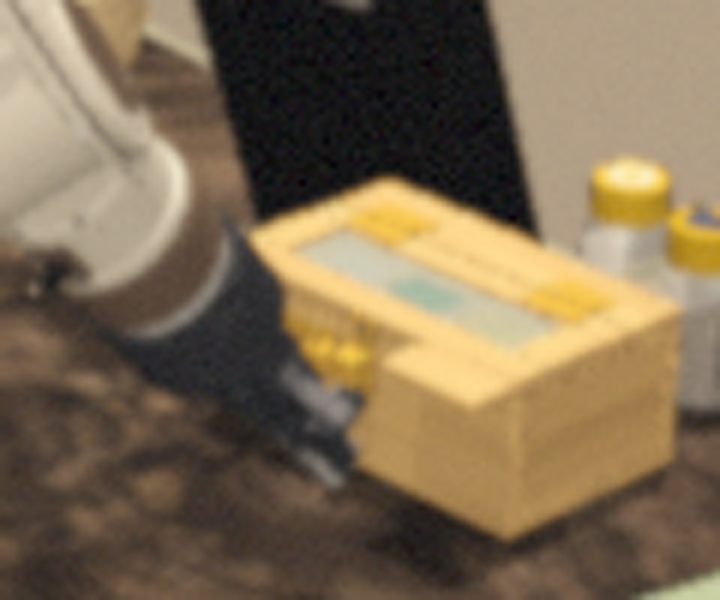

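The tool is tilted and stands in front of the lip at about crop (340,480), with the chest undisturbed. I go in under the lip.

```bash
python3 -m creep '[[0,0,-1.8,0,0,0],[2,-0.3,0,-1.05,-8.4,0],[2,-0.3,0,0,0,0],[1.5,-0.2,0,0,0,0],[1.3,-0.2,0,0,0,0],[0,0,0,0,0,0]]'
python3 - <<'E'
from h import *
from scipy.spatial.transform import Rotation as R
o=status.get_obs();print(o['joint_pos'].round(3),o['eef_pos'],R.from_quat(o['tool_rot']).as_matrix()[:,2].round(3))
E
```

```text
clock: 5.2
eef_pos: [0.4759, -0.2623, 0.0449]
tool_rot: [0.918, -0.059, 0.391, 0.024]
ft_force: [-0.4, 0.2, -0.6]
grip_width: -0.0002
grasp_force: 0.0
[-0.737  0.341 -0.941 -0.416  0.427  2.691] [ 0.47586316 -0.26225767  0.04489636] [ 0.715 -0.089 -0.694]
```

Run:
```python
import numpy as np
t=np.array([.717,-.694]);u=np.array([.694,.717]);H=np.array([22,88.5])
prev=np.array([-77.5,44.9]);n=0
for d in list(range(0,48,6))+list(range(48,114,6)):
    a=np.radians(d);c,s=np.cos(a),np.sin(a);nn=np.array([-s,-c])
    T=H+(112*np.array([-c,s])+9*nn-11*u+18*t if d<44 else 94*np.array([-c,s])+9*nn-11*u)
    dd=(T-prev)/10;prev=T
    print(d,T.round(0),"row %.2f %.2f %.2f"%(dd[0]*.992,-dd[0]*.124,dd[1]))
```

```text
0 [-85.  59.] row -0.72 0.09 1.42
6 [-85.  71.] row -0.03 0.00 1.18
12 [-84.  83.] row 0.09 -0.01 1.17
18 [-82.  94.] row 0.21 -0.03 1.16
24 [-79. 105.] row 0.33 -0.04 1.13
30 [-74. 116.] row 0.44 -0.06 1.09
36 [-69. 127.] row 0.56 -0.07 1.03
42 [-62. 136.] row 0.66 -0.08 0.97
48 [-55. 144.] row 0.67 -0.08 0.81
54 [-48. 151.] row 0.70 -0.09 0.69
60 [-40. 158.] row 0.77 -0.10 0.61
66 [-32. 163.] row 0.83 -0.10 0.53
72 [-23. 167.] row 0.88 -0.11 0.44
78 [-14. 171.] row 0.92 -0.11 0.35
84 [ -4. 173.] row 0.95 -0.12 0.25
90 [  5. 175.] row 0.97 -0.12 0.15
96 [ 15. 175.] row 0.98 -0.12 0.04
102 [ 25. 174.] row 0.98 -0.12 -0.06
108 [ 35. 173.] row 0.97 -0.12 -0.16
```

Lift to about 12° first and check the forces, since a lid still held by the bolt would show here.

```bash
python3 -m creep '[[-0.3,0,0.7,0,0,0],[-0.4,0.1,0.7,0,0,0],[0,0,0.8,0,0,0],[0,0,0,0,0,0]]'; python3 -m creep '[[0,0,0.8,0,0,0],[0.1,0,0.8,0,0,0],[0,0,0,0,0,0]]';  python3 - <<'E'
from h import *
b=camera("side");cv2.imwrite("pics/c5.png",cv2.resize(b[190:290,280:400],None,fx=6,fy=6,interpolation=cv2.INTER_CUBIC)[:,:,::-1])
E
```

```text
clock: 5.6
eef_pos: [0.4635, -0.2594, 0.0653]
tool_rot: [0.919, -0.062, 0.388, 0.022]
ft_force: [-1.2, 2.0, -1.5]
grip_width: -0.0001
grasp_force: 1.1
clock: 5.9
eef_pos: [0.4642, -0.2596, 0.0805]
tool_rot: [0.919, -0.062, 0.388, 0.023]
ft_force: [-4.8, 1.0, -0.3]
grip_width: 0.0
grasp_force: 1.9
```

View pics/c5.png

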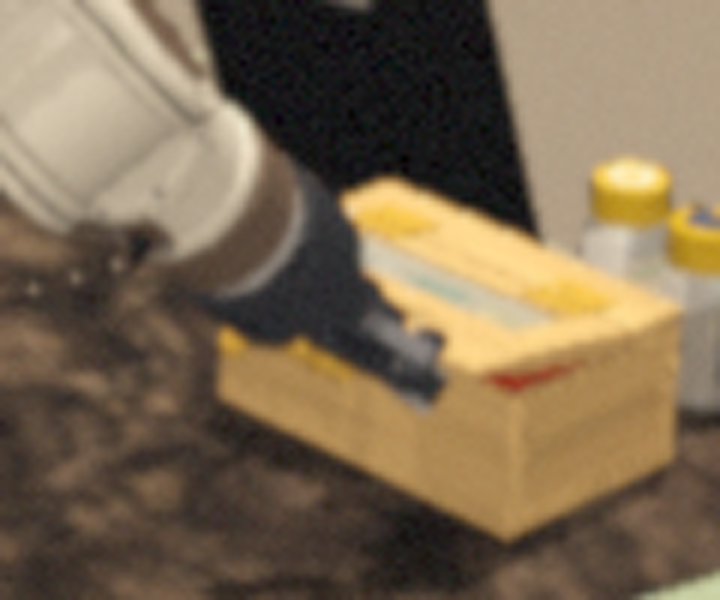

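The lid is up about 10°: a red gap shows at crop (540,378), so the bolt is free and the chest hasn't moved. I follow the arc from here.

```bash
python3 -m creep '[[0.2,0,1.15,0,0,0],[0.2,0,1.15,0,0,0],[0.35,-0.05,1.15,0,0,0],[0.45,-0.05,1.1,0,0,0],[0.55,-0.05,1.05,0,0,0],[0.65,-0.1,0.95,0,0,0],[0.65,-0.1,0.8,0,0,0],[0,0,0,0,0,0]]';  python3 - <<'E'
from h import *
b=camera("side");cv2.imwrite("pics/c6.png",cv2.resize(b[170:290,280:400],None,fx=5,fy=5,interpolation=cv2.INTER_CUBIC)[:,:,::-1])
E
```

```text
clock: 6.75
eef_pos: [0.4979, -0.2644, 0.1562]
tool_rot: [0.918, -0.06, 0.39, 0.023]
ft_force: [-0.7, 0.6, 0.5]
grip_width: -0.0
grasp_force: 0.5
```

View pics/c6.png

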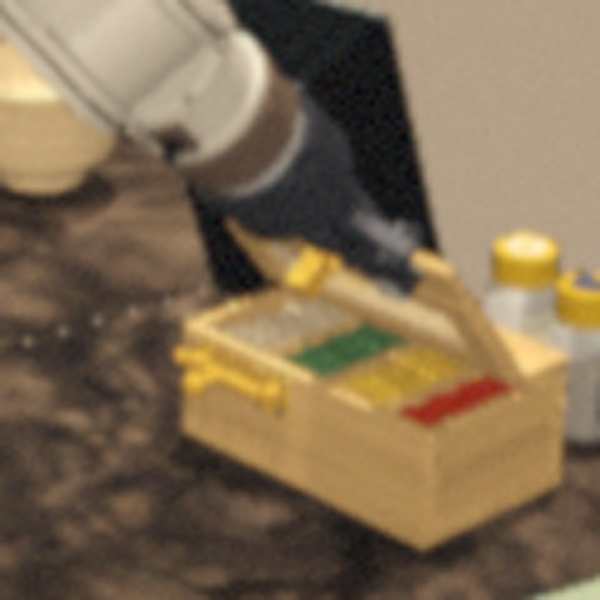

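The lid is at about 50° with the tip on the lip's underside. The tip is about 1 cm higher than planned, so I trim the z of the remaining rows.

```bash
python3 -m creep '[[0.7,-0.1,0.3,0,0,0],[0.75,-0.1,0.3,0,0,0],[0.8,-0.1,0.3,0,0,0],[0.85,-0.1,0.3,0,0,0],[0.9,-0.1,0.3,0,0,0],[0.95,-0.1,0.2,0,0,0],[0.95,-0.1,0.1,0,0,0],[0,0,0,0,0,0]]'; python3 -m creep '[[0.7,-0.1,0,0,0,0],[0.7,-0.1,0,0,0,0],[0.6,-0.1,-0.1,0,0,0],[0.6,-0.1,-0.1,0,0,0],[0,0,0,0,0,0],[0,0,0,0,0,0]]'
python3 - <<'E'
from h import *
b=camera("side");cv2.imwrite("pics/c7.png",cv2.resize(b[150:290,280:410],None,fx=4,fy=4,interpolation=cv2.INTER_CUBIC)[:,:,::-1])
E
```

```text
clock: 7.6
eef_pos: [0.5574, -0.2708, 0.1733]
tool_rot: [0.919, -0.06, 0.39, 0.023]
ft_force: [0.5, 0.1, 0.7]
grip_width: -0.0001
grasp_force: 0.0
clock: 8.2
eef_pos: [0.5816, -0.2745, 0.1701]
tool_rot: [0.919, -0.061, 0.389, 0.022]
ft_force: [0.4, -0.5, 0.0]
grip_width: 0.0001
grasp_force: 0.0
```

View pics/c7.png

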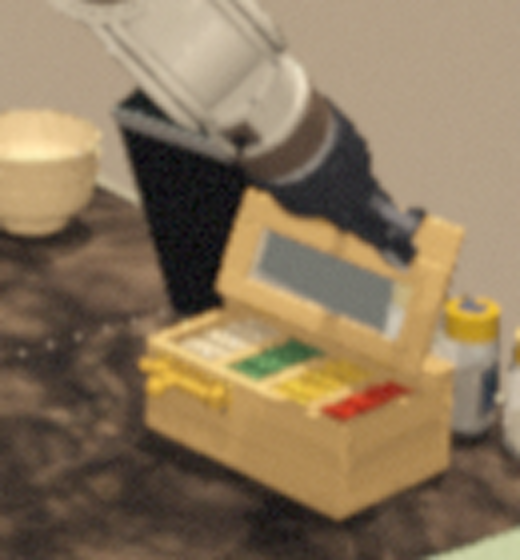

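The lid is past upright, with near zero force. I push 1 cm more to be sure it's over, then retreat the way I came.

```bash
python3 -m creep '[[0.5,-0.1,0,0,0,0],[0.5,-0.1,0,0,0,0],[0,0,0,0,0,0],[0,0,0,0,0,0]]'; python3 -m creep '[[-2,0.2,1,0,0,0],[-4,0.5,2,0,0,0],[-4,0.5,2,0,0,0],[-4,0.5,0,0,0,0],[-4,0.5,0,0,0,0],[0,0,0,0,0,0],[0,0,0,0,0,0],[0,0,0,0,0,0]]'
python3 - <<'E'
from h import *
b=camera("side");a=camera("top")
f=lambda m:cv2.resize(m,None,fx=3,fy=3,interpolation=cv2.INTER_CUBIC)
cv2.imwrite("pics/c8.png",np.hstack([f(b[150:300,280:410]),f(a[150:300,300:430])])[:,:,::-1])
o=status.get_obs();print(o['clock'],o['ft_force'])
E
```

```text
clock: 8.65
eef_pos: [0.5918, -0.2766, 0.1704]
tool_rot: [0.919, -0.061, 0.389, 0.023]
ft_force: [-0.7, 0.0, -0.6]
grip_width: 0.0002
grasp_force: 0.0
clock: 9.45
eef_pos: [0.4124, -0.2552, 0.2212]
tool_rot: [0.919, -0.061, 0.39, 0.023]
ft_force: [0.7, 0.3, -0.3]
grip_width: 0.0003
grasp_force: 0.0
9.55 [-1.10874477  0.09000189 -0.58562887]
```

View pics/c8.png

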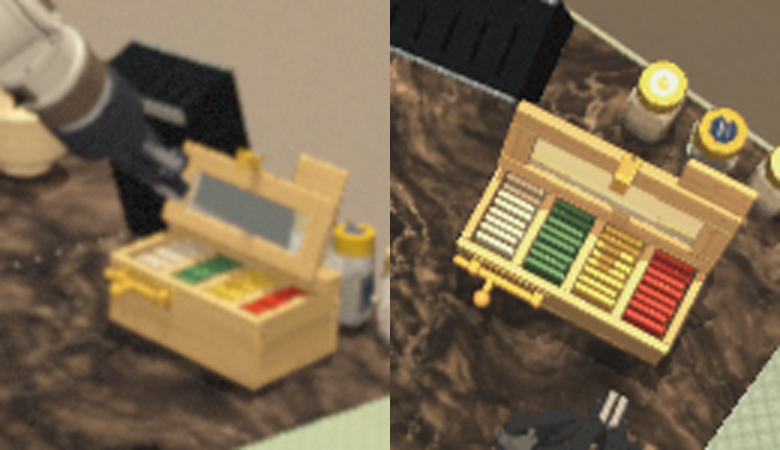

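Both views show the lid leaning back on its stop. The knob has moved from (340,254.6) to (330.7,249), which is about 28 mm, and the arm is clear.

```bash
python3 -c "
from workcell import ticket;print(ticket.job_done())"
```

```text
the job is handed in; nothing more can be done
None
```

I drew the bolt fully back (about 28 mm) and tipped the lid over; it stays open leaning on its stop, the chest showed no visible shift, and the job is handed in, though no verdict came back.

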